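Let down the kiln lid: free the ratchet pawl, then wind the lift back

TASK

The lid of the small kiln is standing open on its crank lift: wind it down with the crank until the crank comes up firm, gently, then ease it back just a touch, so that the lid lies fully on the kiln by its own weight and is not left clamped down. The pawl is caught under a ratchet tooth, so first ease the crank a little the other way (raising the lid) to take the tooth off it and throw the pawl right back onto its stop, never dragging it out or cranking against it; leave it thrown back. Do not touch the lid or its arm, and leave the other things on the bench where they are.

Things in the scene. Friction and masses are not known exactly. Their poses are not given: they have to be found in the camera images.
- shaft_centre (a point): centre of the ratchet wheel on the lift's horizontal shaft, 130 mm above the bench. y axis: along the shaft, to the lift's square grey column (46 mm wide, 95 mm from here) and the kiln beyond it; z up; x across the shaft, away from the robot. The crank turns in the plane 60 mm along -y.
- grip_centre (a point): centre of the crank's wooden handgrip: a round bar 24 mm thick, 80 mm long, parallel to the shaft, free to spin on its spindle. It runs on a circle of 85 mm radius about the shaft's axis, 110 mm from shaft_centre along its -y. Its lean from straight above the shaft towards shaft_centre's +x is 0.80 rad + winch.
- winch (a joint): turn of shaft, wheel and crank, rad; starts near 0. Grows as the lid is raised (grip above the shaft moves to +x), falls as it is let down (grip over the top, towards the robot); 1 rad = 25 mm of lid. Stiff: stays where it is left, even with the pawl out. At the grip about 10 N raises, 4 N lets down, 6 N once the lid lies on the kiln.
- pawl_hinge (a joint): angle of the throw-over pawl, rad: about 0 engaged (it falls in by its own weight; 0 to 0.15 while riding over the teeth). Grows as it is lifted; upright at about 1.84, beyond that it falls back onto its stop at 2.47 and stays there.
- pawl_pivot (a point): axis of the pawl at the wheel's mid plane, fixed on the lift: 58 mm from the shaft along shaft_centre's -x and 60 mm above it. The pawl lies from here over the top of the wheel, its nose pointing to +x and dipping 0.27 rad; it swings up and over towards -x.
- pawl_pin (a point): middle of the pawl's finger pin: a steel pin 10 mm thick, parallel to the shaft, standing out 34 mm from the pawl towards the crank (-y) with a 15 mm ball at its end; 40 mm from the pivot's axis, 24 mm from the wheel's mid plane. Free from above; turns with the pawl.
- pawl: the steel pawl, 59 mm long, 10 mm thick, with its finger pin; origin on the pivot's axis, x axis from the pivot to the nose.
- ratchet_wheel: the toothed steel wheel, 100 mm across, 10 mm thick, origin at its centre; 12 saw teeth (pitch 0.52 rad) with undercut faces. At the start a tooth lies on or within 0.04 rad of the pawl's nose. The pawl comes out freely only once winch has been eased to about +0.10; 0.15 to 0.35 is comfortable, the lift's upper stop is at 0.62.
- lid_arm: steel rack and grey arm that carry the lid; origin on the bench under the column at winch = 0, moving up and down with winch. The lid hangs loosely on it by a bolt: once the lid lies on the kiln, the arm sinks 3 mm more (0.12 rad) before it bears on the lid, and there the crank comes up firm; eased back within this play, only the lid's weight is left. 1 N more at the firm grip presses the lid with 3.4 N.
- lid: square kiln lid, 262 mm, 45 mm thick, white fibre under sheet metal, about 0.8 kg; origin at the centre of its underside. The kiln stands on screw feet, so its rim lies anywhere from 28 to 44 mm below the lid at winch = 0 (winch -1.1 to -1.8 as the lid touches): not measured, to be felt at the crank.
- cherry_block: dark wooden shaping block, 85 mm square, 55 high, with a round handle, lying on the bench; not part of the job.
- paddle: flat dark graphite paddle with a wooden handle, 270 mm long; not part of the job.
- shears: steel shears, 190 mm long, lying flat; not part of the job.
- jacks: U-shaped steel jacks (large spring tweezers), 270 mm long, lying flat; not part of the job.
- frit_jar: glass jar with steel cap, 68 mm across, 85 high, standing near the pawl side of the lift; not part of the job.
- paperweight: amber glass drop, 74 mm across, 62 high; not part of the job.
- optic_mould: plain brass cup-shaped mould, 84 mm across, 75 high, standing near the crank; not part of the job.

How it is judged (in metres and radians):
On the way:
1. the pawl is thrown back past upright while the lid is still up (value of joint pawl_hinge above 2 rad and value of joint winch above -0.2 rad), for 0.2 s.
At the end, for the whole second after the job is handed in: The lid lies on the kiln's rim with its own weight (bearing on it with more than 4.5 N) and is not clamped down (less than 18 N), the winch is wound back beyond -1.0 rad and still, and the pawl rests thrown back (beyond 2.0 rad) (contact force between lid and anything else between 4.5 and 18 N and value of joint winch below -1 rad and value of joint pawl_hinge above 2 rad and velocity of joint winch between -0.05 and 0.05 rad/s); the robot touches nothing.
It fails at once if the pawl is forced: dragged out from under the tooth or cranked against (more than 80 N between pawl and wheel) (contact force between pawl and ratchet_wheel above 80 N).
It fails at once if the lid is screwed down hard (more than 110 N on the lid) (contact force between lid and anything else above 110 N).
It fails at once if the robot touches the lid or its arm (contact force between any of the fingers, the arm and lid_arm above 1 N).
It fails at once if a thing that is not part of the job is moved by more than 30 mm (distance of any of cherry_block, paddle, shears, jacks, frit_jar, paperweight, optic_mould from where it was at the start of the episode above 0.03 m).
It also fails if it takes over 72 s, if anything falls off the work surface, if the arm or the gripper's body presses on something with over 40 N, if the wrist force passes 120 N, or if a joint passes its speed limit or range.

ROBOT

A 6-joint arm with a two-finger parallel gripper is mounted at the origin on the work surface. World frame = base frame: x ahead of the robot, y to its left, z up, the work surface at z = 0. Lengths are in mm, angles in rad, forces in N, time in s.
With the tool pointing down it reaches from about 400 to 925 mm from the base axis. Payload 12.5 kg.
Tool frame: the origin (TCP) lies midway between the tips of the shut fingers; the grasp point (between the pads) lies env.grasp_offset behind it (env.grasp_offset is the distance from the TCP to the grasp point, in mm); x points along the fingers, y is the direction in which the jaws open and shut, and the axes are right-handed (so a half turn about x gives the same grasp; the last joint's range is limited). The gripper opens to 95 mm and grips with 3 to 60 N. Pads are 20 mm wide; open, the fingers measure 119 mm over their backs; the gripper's body (75 mm by 180 mm) begins 59 mm behind the grasp point.
Start: joints at [1.056, 0.491, 1.559, -0, 1.092, -0.106], TCP at [248.428, 573.524, 214.661] pointing down, gripper open.
Joint ranges: [-3.1, 3.1], [-0.84, 2.19], [0.05, 2.79], [-1.13, 4.28], [0.06, 2.93], [-2.69, 2.69]. Speed limits (rad/s): [2.22, 2.22, 2.79, 3.14, 3.14, 3.14].

INTERFACE

Orientations are given as [roll, pitch, yaw] about the fixed x, y, z axes, in that order (R = Rz(yaw) Ry(pitch) Rx(roll)).
In Python, from cell import env gives the robot as it stands.
- The arm moves only by the tool apply_moves, never from a script. Its arguments are lists of equal length, an entry for each row: "offset": the shift along the world's x, y, z in units of 25 mm (1.0 is 25 mm), a list of three; "yaw": the turn about the world's z in units of 6 degrees (1.0 is 6 degrees); "jaw": the closure, from -1 (fully open) to 1 (shut), so that 0 is half open. A call has 1 to 20 rows; each row is the pose to reach, as a shift and turn from the pose measured when the call began; what a row does not reach only later rows make up. A row lasts 1/8 s, in which the tool goes at most 62.5 mm and 10.7 degrees, less where a joint would pass 70% of its speed; a pose out of reach is approached as far as the arm can. A call with a gripper value outside its range is refused whole. The fingers move at their own pace and stop on an object; the grip force is fixed at half the most. Time passes only in rows, so rows that repeat a pose let the fingers close. It gives the time, the measured TCP pose, the force and the opening at its end, in the units of the state.
- env.state(): the state, without advancing time (a new reading comes with each control period).
- env.read_camera(name): name is "side" or "top"; returns a dict with "frame" (384x512x3 uint8, red, green, blue), "fx", "fy", "cx", "cy" (pixels), "xyz" and "rotation" of the camera in the world. Camera axes: x right, y down, z forward; pixel columns grow to the right and rows downward; lengths in mm; the calibration is good to about 2 mm. A picture is of the moment at which its call begins. There is no depth.
- env.job_done(): hands the job in, once; it reports no verdict.
The state is a dict: "t": time; "joints": joint angles; "qvel": joint speeds; "tau": joint torques, N m; "eef_pos": TCP position; "tcp_rot": TCP orientation; "ft_force": force on the tool from outside, world axes, zero at the start; "moment": the same for the moment, N m; "opening": opening from 0.0 (shut) to 1.0 (fully open).
Only numpy, scipy, OpenCV 4.12 (cv2) and the standard library are available. Lean on these libraries where they do the work, as an engineer would, in place of code of your own. Each camera call takes 0.05 s, during which the arm holds its last target.

## Working session

There is one attempt and no reset: what is moved stays moved. The work goes in short steps, Python scripts to look and compute and a tool call to move; the robot and the scene stay as the last step left them, time stands still between calls to the robot, and variables do not carry over. Pictures are saved under pics/ and viewed, and the job is handed in when it is done.

Besides the shell and the picture viewer there is one more tool, called after ">>>" as name(argument=value, ...), one argument or row to a line, values as JSON. apply_moves: Moves the arm, as the interface text tells. Its arguments: {"type":"object","properties":{"offset":{"type":"array"},"yaw":{"type":"array"},"jaw":{"type":"array"}},"required":["offset","yaw","jaw"]}

```bash
ls; mkdir -p pics; python3 - <<'E'
from cell import env
import cv2
s=env.state()
print(s, env.grasp_offset)
for n in ("side","top"):
    c=env.read_camera(n)
    cv2.imwrite(f"pics/{n}0.png",c["frame"][:,:,::-1])
    print(n,c["fx"],c["fy"],c["cx"],c["cy"],c["xyz"],c["rotation"])
E
```

```text
pics
{'t': 0.0, 'joints': array([ 1.05640488e+00,  4.91581891e-01,  1.55946122e+00, -1.88359727e-05,
        1.09171513e+00, -1.05617325e-01]), 'qvel': array([ 7.40444963e-04, -1.18367057e-03,  3.79398162e-04,  2.22086568e-04,
        2.59320000e-05, -6.36321370e-04]), 'tau': array([-2.59646826e-03, -6.12635207e+01, -2.58168554e+01,  6.91555627e-02,
        4.83236276e-02, -9.24832989e-05]), 'eef_pos': array([248.2955409 , 573.28595874, 214.04382828]), 'tcp_rot': array([-1.66208254,  1.56963062, -2.07084797]), 'ft_force': array([ 0.46494601,  0.50191443, -0.12178707]), 'moment': array([-0.02177401, -0.02738966, -0.03010487]), 'opening': 1.0052483005524282} 18.8
side 364.43034345152216 364.43034345152216 257.4421869949435 197.78763006856082 [ 124.89160952 -843.28928124  837.00860002] [-2.22414821 -0.02050852 -0.41887162]
top 462.5039245235445 462.5039245235445 258.82635197664746 192.08726721549021 [ 210.41509809  -39.41544896 1569.68486665] [-2.94129627  0.00303366 -1.4647614 ]
```

View pics/side0.png

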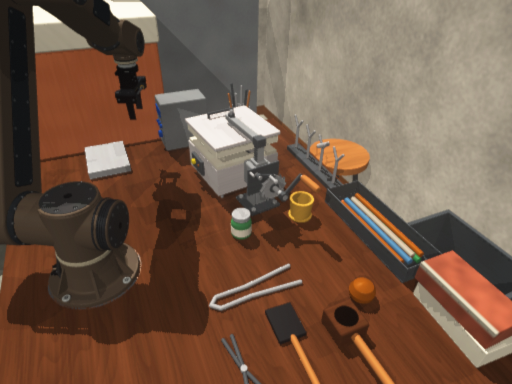

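View pics/top0.png

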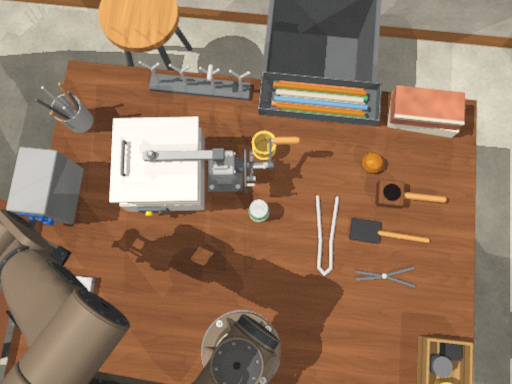

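The side view shows the lift at about (262,190) with the orange grip at (309,184). In the top view the lift is at (240,170) and the grip at (286,140). The jar and the mould stand close to it, so I'll zoom in.

```bash
cat > h.py <<'E'
import numpy as np, cv2
from scipy.spatial.transform import Rotation as R
from cell import env
def cam(n):
    c=env.read_camera(n); c["R"]=R.from_euler("xyz",c["rotation"]).as_matrix(); c["xyz"]=np.array(c["xyz"]); return c
def ray(c,u,v):
    d=c["R"]@np.array([(u-c["cx"])/c["fx"],(v-c["cy"])/c["fy"],1]); return c["xyz"],d/np.linalg.norm(d)
def plane(c,u,v,z):
    o,d=ray(c,u,v); return o+d*(z-o[2])/d[2]
def tri(c1,p1,c2,p2):
    o1,d1=ray(c1,*p1);o2,d2=ray(c2,*p2)
    A=np.stack([d1,-d2],1); s=np.linalg.lstsq(A,o2-o1,rcond=None)[0]
    a=o1+d1*s[0];b=o2+d2*s[1]; return (a+b)/2,np.linalg.norm(a-b)
def proj(c,p):
    q=c["R"].T@(np.array(p)-c["xyz"]); return np.array([c["fx"]*q[0]/q[2]+c["cx"],c["fy"]*q[1]/q[2]+c["cy"]])
def crop(c,name,u0,v0,w,h,k):
    f=c["frame"][v0:v0+h,u0:u0+w,::-1]; cv2.imwrite(f"pics/{name}.png",cv2.resize(f,None,fx=k,fy=k,interpolation=cv2.INTER_CUBIC))
E
python3 - <<'E'
from h import *
s=cam("side");t=cam("top")
crop(s,"s1",220,130,110,80,7); crop(t,"t1",195,120,110,80,7)
E
```

```text
(no output)
```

View pics/s1.png

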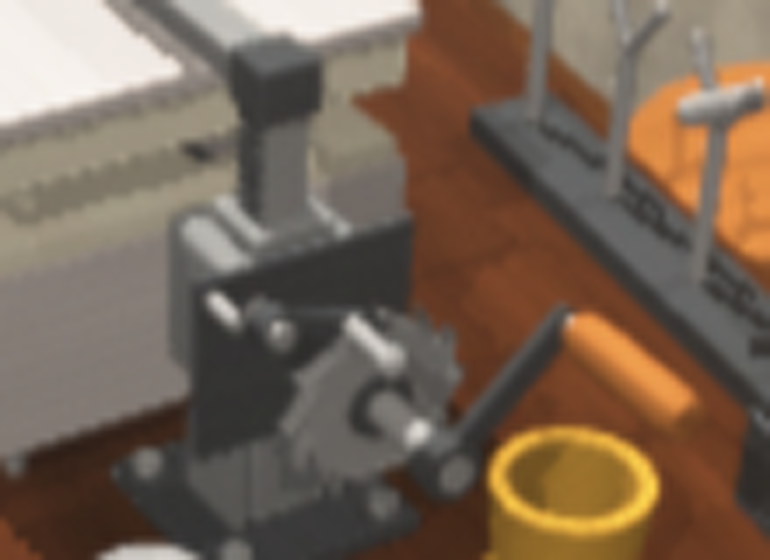

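View pics/t1.png

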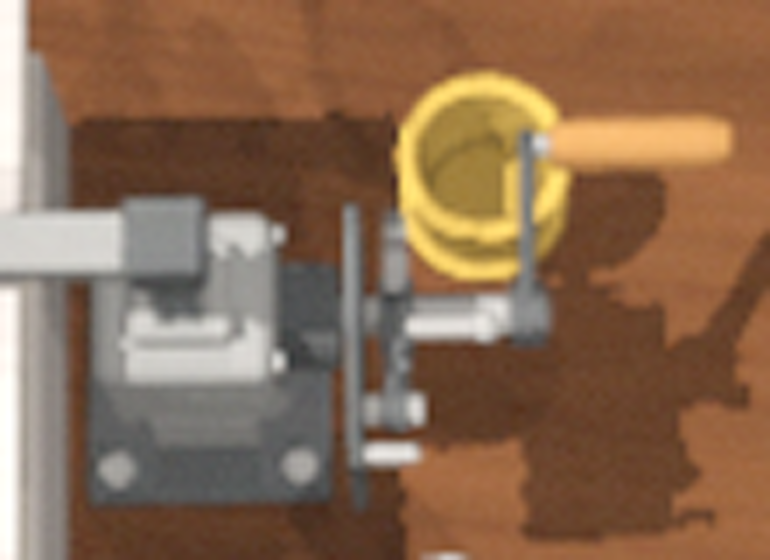

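```bash
python3 - <<'E'
from h import *
s=cam("side");t=cam("top")
def grip(c,u0,v0,u1,v1):
    h=cv2.cvtColor(c["frame"],cv2.COLOR_RGB2HSV)
    m=cv2.inRange(h,(8,115,140),(17,255,255)); k=np.zeros_like(m); k[v0:v1,u0:u1]=m[v0:v1,u0:u1]
    n,l,st,ce=cv2.connectedComponentsWithStats(k)
    i=1+st[1:,4].argmax(); print(st[i],ce[i]); 
    ys,xs=np.nonzero(l==i); r=cv2.minAreaRect(np.stack([xs,ys],1).astype(np.float32)); print(r); return ce[i],cv2.boxPoints(r)
gs,bs=grip(s,300,172,322,195); gt,bt=grip(t,272,133,302,146)
print(bs,bt)
print("grip",tri(s,gs,t,gt))
f=lambda u0,v0,x,y:(u0+(x+.5)/7-.5,v0+(y+.5)/7-.5)
S=lambda x,y:f(220,130,x,y); T=lambda x,y:f(195,120,x,y)
for n,a,b in [("gripnear",(575,328),(553,140)),("gripfar",(685,407),(731,140)),("hub",(455,475),(535,318)),("pinball",(392,362),(490,321)),("pivotend",(283,332),(418,410)),("stopend",(232,312),(418,455))]:
    print(n,*tri(s,S(*a),t,T(*b)))
# jar cap, mould
E
```

```text
[301 174  19  17 138] [309.73913043 181.93478261]
((309.6311340332031, 181.942626953125), (20.870014190673828, 6.785954475402832), 39.80556869506836)
[273 133  29  13 336] [288.06845238 138.57738095]
((287.0, 139.0), (12.0, 28.0), 90.0)
[[299.44263 177.86885]
 [303.78687 172.65575]
 [319.81964 186.0164 ]
 [315.4754  191.2295 ]] [[273. 133.]
 [301. 133.]
 [301. 145.]
 [273. 145.]]
grip (array([660.2911358 , -76.56330396, 200.06224253]), np.float64(7.490233237865103))
gripnear [655.88050317 -32.83439503 193.72122713] 4.582030202604761
gripfar [ 663.37833902 -111.46142224  199.82838747] 2.0787421949614417
hub [595.04350362 -34.08834014 127.69431082] 2.806076439557881
pinball [573.27655559 -13.6514765  184.3599315 ] 3.827285576010413
pivotend [529.20727708  12.65886012 194.88072979] 0.07054944536559093
stopend [504.07723857  10.08796704 213.84440875] 2.1813685164282326
```

```bash
python3 - <<'E'
from h import *
s=cam("side");t=cam("top")
f=lambda u0,v0,x,y:(u0+(x+.5)/7-.5,v0+(y+.5)/7-.5)
S=lambda x,y:f(220,130,x,y); T=lambda x,y:f(195,120,x,y)
for n,a,b,z in [("gripnear",(575,328),(553,140),189),("gripfar",(685,407),(731,140),189),("hub",(455,475),(535,318),130),("pivotend",(283,332),(418,410),190),("ball",(392,362),(490,321),184)]:
    print(n,plane(s,*S(*a),z),plane(t,*T(*b),z))
print(plane(t,*T(360,215),150),plane(t,*T(360,500),150),"plate edges top")
# model fit
yaw=0.10
ex=np.array([np.cos(yaw),np.sin(yaw),0]);ey=np.array([-np.sin(yaw),np.cos(yaw),0]);ez=np.array([0,0,1])
hub=(plane(t,*T(535,318),130)+plane(s,*S(455,475),130))/2
for th in (0.75,.8,.85):
  pass
sc0=None
# least squares for shaft centre xy,yaw, winch
from scipy.optimize import least_squares
obs=[]
def pts(p):
    x,y,yaw,w,ph=p
    ex=np.array([np.cos(yaw),np.sin(yaw),0]);ey=np.array([-np.sin(yaw),np.cos(yaw),0]);c=np.array([x,y,130])
    g=c+85*(np.sin(.8+w)*ex+np.cos(.8+w)*ez)
    piv=c-58*ex+60*ez
    return c,g-70*ey,g-150*ey,piv+40*(np.cos(ph)*ex+np.sin(ph)*ez)-39*ey,ex,ey
def res(p):
    c,a,b,ball,ex,ey=pts(p); r=[]
    for P,sp,tp in [(a,(575,328),(553,140)),(b,(685,407),(731,140)),(ball,(392,362),(490,321))]:
        r+=list(proj(s,P)-S(*sp)); r+=list(proj(t,P)-T(*tp))
    # hub: only x-offset direction unknown length -> use in-plane: top
    h=c-68*ey
    r+=list(.7*(proj(s,h)-S(455,475)))+list(.7*(proj(t,h)-T(535,318)))
    return np.array(r+[(p[3])/.05])
o=least_squares(res,[595,35,.1,0,-.2]); print(o.x,np.round(o.fun,2)); print(pts(o.x))
E
```

```text
gripnear [657.17574177 -26.91258698 189.        ] [659.67194995 -33.61780763 189.        ]
gripfar [671.32885074 -99.00653858 189.        ] [ 667.98280977 -112.43849648  189.        ]
hub [595.02055625 -36.78219658 130.        ] [593.05601078 -33.64789421 130.        ]
pivotend [532.24256852  19.16525649 190.        ] [530.37383582  12.83383858 190.        ]
ball [571.45014733 -13.17861379 184.        ] [575.25322586 -14.22826178 184.        ]
[627.60395097  50.47940258 150.        ] [495.79196603  35.71408389 150.        ] plate edges top
[ 5.87035080e+02  2.97069052e+01  1.45996345e-01 -4.16522032e-02
 -1.89032648e-01] [ 0.14  0.11 -0.95  1.06  0.73  1.62 -0.68  0.05  0.54 -0.06 -0.88  0.37
  0.45 -0.    0.93 -0.72 -0.83]
(array([587.03508031,  29.70690516, 130.        ]), array([655.05311474, -31.04425464, 191.70772702]), array([ 666.69137451, -110.19317067,  191.70772702]), array([574.19526499, -11.60045911, 182.48364546]), array([0.98936145, 0.14547825, 0.        ]), array([-0.14547825,  0.98936145,  0.        ]))
```

```bash
python3 - <<'E'
from h import *
s=env.state(); M=R.from_euler("xyz",s["tcp_rot"]).as_matrix(); print(M.round(3)); 
a=np.degrees(np.arctan2(M[1,1],M[0,1])); print("jaw dir deg",a, "turn units to 7deg:",[((7-a+k)/6) for k in(-180,0,180)])
g=np.array([661,-71.5,191]); print(s["joints"], (g-s["eef_pos"])/25)
E
```

```text
[[-0.     0.398  0.918]
 [-0.     0.918 -0.398]
 [-1.    -0.    -0.   ]]
jaw dir deg 66.57801119931801 turn units to 7deg: [np.float64(-39.92966853321967), np.float64(-9.929668533219669), np.float64(20.07033146678033)]
[ 1.05640847e+00  4.90962223e-01  1.55897636e+00 -9.21176157e-07
  1.09171414e+00 -1.05596609e-01] [ 16.50385193 -25.79962692  -0.9438375 ]
```

>>> apply_moves(
  offset=[
    [0, 0, 2.5],
    [0, 0, 5],
    [0, 0, 7],
    [0, 0, 7],
    [1, -2, 7],
    [2, -4, 7],
    [3.2, -6, 7],
    [4.4, -8, 7],
    [5.6, -10, 7],
    [6.8, -12, 7],
    [7.6, -14, 7],
    [8.6, -16, 7],
    [10, -18, 7],
    [11.4, -20, 7],
    [12.8, -22, 7],
    [14.6, -23.6, 7],
    [16.0, -25.0, 7],
    [16.8, -25.8, 7],
    [16.8, -25.8, 7],
    [16.8, -25.8, 7],
  ],
  yaw=[0, 0, 0, 0, 0, -1, -2, -3, -4, -5, -6, -7, -8, -9, -9.9, -9.9, -9.9, -9.9, -9.9, -9.9],
  jaw=[-1, -1, -1, -1, -1, -1, -1, -1, -1, -1, -1, -1, -1, -1, -1, -1, -1, -1, -1, -1],
)

```text
t: 2.9
eef_pos: [667.9, -71.0, 388.9]
tcp_rot: [-1.994, 1.569, 2.844]
ft_force: [-0.1, -0.0, 0.5]
opening: 1.002
```

>>> apply_moves(
  offset=[
    [0, 0, -2],
    [0, 0, -4],
    [0, 0, -6],
    [0, 0, -6],
    [0, 0, -6],
  ],
  yaw=[0, 0, 0, 0, 0],
  jaw=[-1, -1, -1, -1, -1],
)

```text
t: 3.52
eef_pos: [668.5, -70.5, 241.4]
tcp_rot: [1.342, 1.569, -0.102]
ft_force: [-0.0, 1.1, 0.8]
opening: 0.999
```

```bash
python3 - <<'E'
from h import *
s=cam("side");t=cam("top")
crop(s,"s2",230,110,110,85,7); crop(t,"t2",195,100,110,85,7); print(env.state()["eef_pos"])
E
```

```text
[668.61267312 -70.79071859 241.67384769]
```

View pics/s2.png

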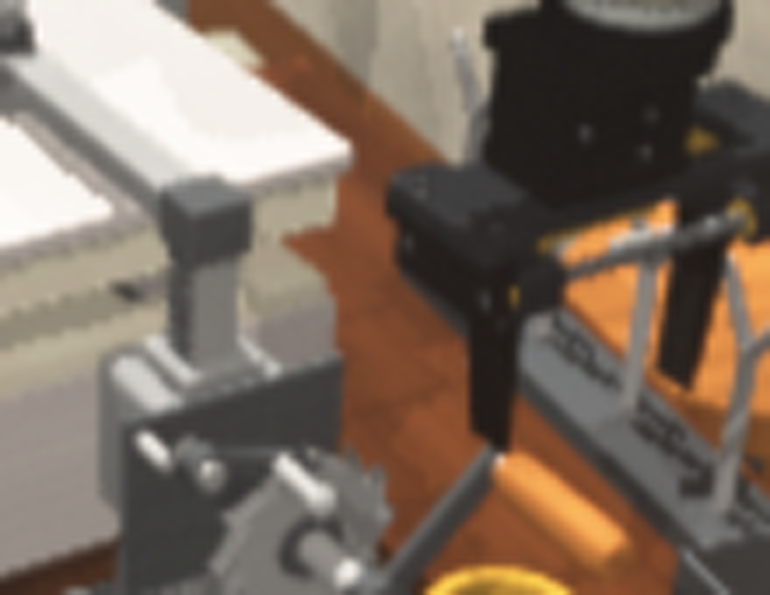

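View pics/t2.png

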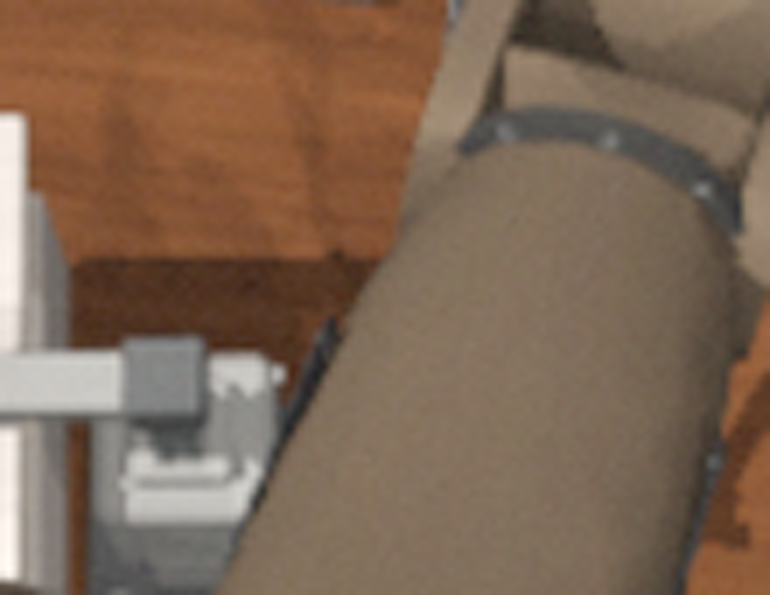

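```bash
python3 - <<'E'
from h import *
s=cam("side"); st=env.state()
M=R.from_euler("xyz",st["tcp_rot"]).as_matrix(); print("jaw",np.degrees(np.arctan2(M[1,1],M[0,1])),M[:,0].round(3))
p=proj(s,st["eef_pos"]); print("tcp z px",(p-[230,110])*7)
for k in(-1,1): print((proj(s,st["eef_pos"]+k*M[:,1]*47.5)-[230,110])*7)
print("tcp at 191 px",(proj(s,[668,-71,191])-[230,110])*7, (proj(s,[661,-72,191])-[230,110])*7)
E
```

```text
jaw 7.204192934050355 [ 0.002 -0.    -1.   ]
tcp z px [586.67886925 411.68793483]
[498.04361693 441.889796  ]
[672.15120415 382.56381633]
tcp at 191 px [572.90393871 507.76293576] [560.39144551 512.42480346]
```

>>> apply_moves(
  offset=[
    [0, 0, -1],
    [0, 0, -2],
    [0, 0, -2.7],
    [0, 0, -2.7],
    [0, 0, -2.7],
  ],
  yaw=[0, 0, 0, 0, 0],
  jaw=[-1, -1, -1, -1, -1],
)

```text
t: 4.3
eef_pos: [669.0, -71.0, 175.0]
tcp_rot: [1.282, 1.567, -0.163]
ft_force: [-0.5, -0.3, 0.6]
opening: 1.002
```

>>> apply_moves(
  offset=[
    [0, 0, 0],
    [0, 0, 0],
    [0, 0, 0],
    [0, 0, 0],
    [0, 0, 0],
    [0, 0, 0],
    [0, 0, 0],
    [0, 0, 0],
  ],
  yaw=[0, 0, 0, 0, 0, 0, 0, 0],
  jaw=[0, 0.5, 1, 1, 1, 1, 1, 1],
)

```text
t: 5.3
eef_pos: [666.0, -71.2, 173.7]
tcp_rot: [-1.588, 1.566, -3.033]
ft_force: [-13.6, -2.7, -0.1]
opening: 0.243
```

```bash
python3 - <<'E'
from h import *
s=cam("side"); crop(s,"s3",230,110,110,85,7); print(env.state()["eef_pos"],env.state()["ft_force"])
E
```

```text
[665.97171887 -71.22092129 173.6939652 ] [-13.2383349   -2.66941597   0.48438609]
```

View pics/s3.png

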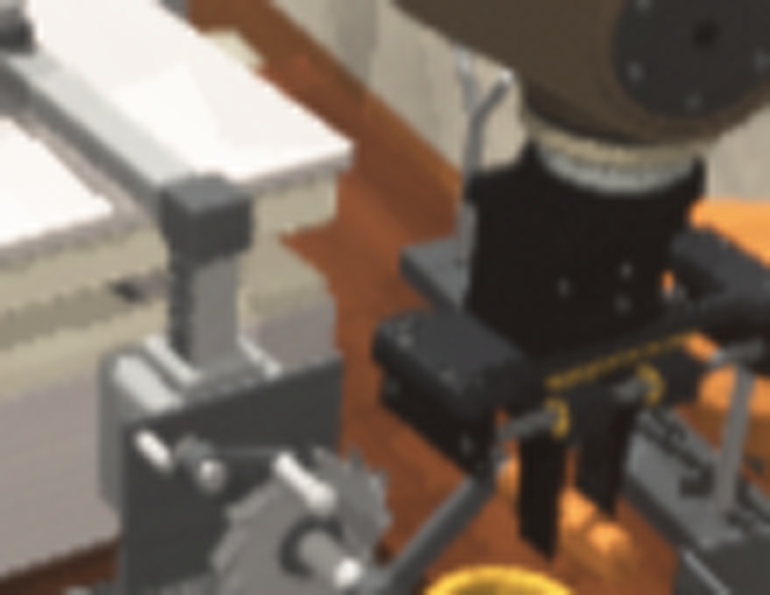

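>>> apply_moves(
  offset=[
    [0.15, 0.02, -0.1],
    [0.25, 0.03, -0.2],
    [0.33, 0.04, -0.3],
    [0.4, 0.05, -0.42],
    [0.47, 0.06, -0.54],
    [0.5, 0.06, -0.6],
    [0.5, 0.06, -0.6],
  ],
  yaw=[0, 0, 0, 0, 0, 0, 0],
  jaw=[1, 1, 1, 1, 1, 1, 1],
)

```text
t: 6.22
eef_pos: [676.3, -70.0, 158.1]
tcp_rot: [-1.663, 1.561, -3.108]
ft_force: [-11.4, -2.0, 1.9]
opening: 0.245
```

```bash
python3 - <<'E'
from h import *
s=cam("side"); crop(s,"s4",230,140,80,60,9); print(env.state()["eef_pos"],env.state()["ft_force"])
E
```

```text
[676.31035791 -69.94086078 158.14108583] [-11.32181442  -2.09929786   1.95897159]
```

View pics/s4.png

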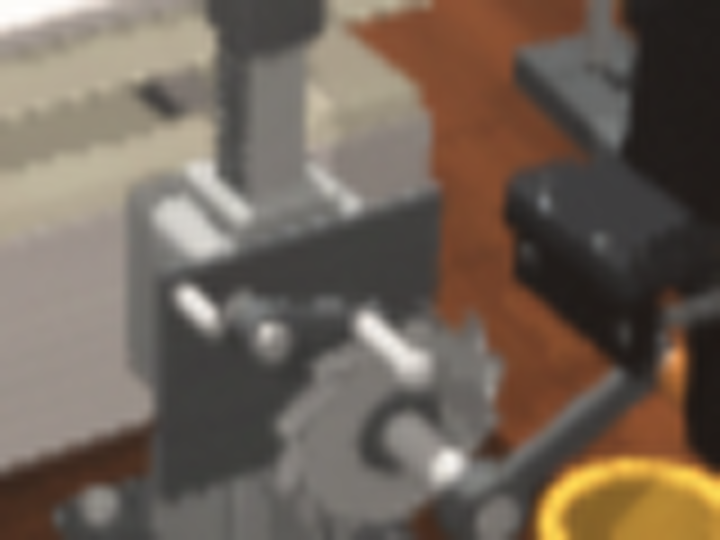

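```bash
python3 - <<'E'
from h import *
s=cam("side"); c=np.array([587.,29.7,130]);
for yaw in(.125,.146):
  ex=np.array([np.cos(yaw),np.sin(yaw),0]);ey=np.array([-np.sin(yaw),np.cos(yaw),0])
  for w in (0,.1,.2,.25,.3,.35,.4):
    g=c+85*(np.sin(.8+w)*ex+np.array([0,0,np.cos(.8+w)]))-60*ey
    gc=g-50*ey
    print(yaw,w,((proj(s,g)-[230,140])*9).round(),gc.round(1))
E
```

```text
0.125 0 [634. 322.] [661.2 -71.8 189.2]
0.125 0.1 [645. 332.] [666.8 -71.1 182.8]
0.125 0.2 [654. 345.] [671.7 -70.5 175.9]
0.125 0.25 [658. 351.] [673.9 -70.2 172.3]
0.125 0.3 [661. 358.] [675.9 -70.  168.6]
0.125 0.35 [664. 365.] [677.7 -69.8 164.7]
0.125 0.4 [667. 373.] [679.3 -69.6 160.8]
0.146 0 [634. 319.] [663.3 -70.3 189.2]
0.146 0.1 [645. 329.] [668.9 -69.4 182.8]
0.146 0.2 [654. 341.] [673.8 -68.7 175.9]
0.146 0.25 [658. 348.] [675.9 -68.4 172.3]
0.146 0.3 [661. 355.] [677.9 -68.1 168.6]
0.146 0.35 [664. 362.] [679.8 -67.8 164.7]
0.146 0.4 [667. 370.] [681.4 -67.6 160.8]
```

>>> apply_moves(
  offset=[
    [0, 0, 0],
    [0, 0, 0],
    [0, 0, 0],
    [0, 0, 0],
    [0, 0, 0],
    [0, 0, 2],
    [0, 0, 4],
    [0, 0, 5],
    [0, 0, 5],
  ],
  yaw=[0, 0, 0, 0, 0, 0, 0, 0, 0],
  jaw=[0.5, 0, -0.5, -1, -1, -1, -1, -1, -1],
)

```text
t: 7.45
eef_pos: [676.8, -70.0, 285.1]
tcp_rot: [-1.531, 1.564, -2.976]
ft_force: [0.1, 0.6, -1.0]
opening: 0.99
```

```bash
python3 - <<'E'
from h import *
s=cam("side"); crop(s,"s5",230,130,90,68,8); print(env.state()["eef_pos"],env.state()["ft_force"])
E
```

```text
[676.26386504 -69.88524006 283.09294537] [ 0.04993489 -0.516701   -0.46433698]
```

View pics/s5.png

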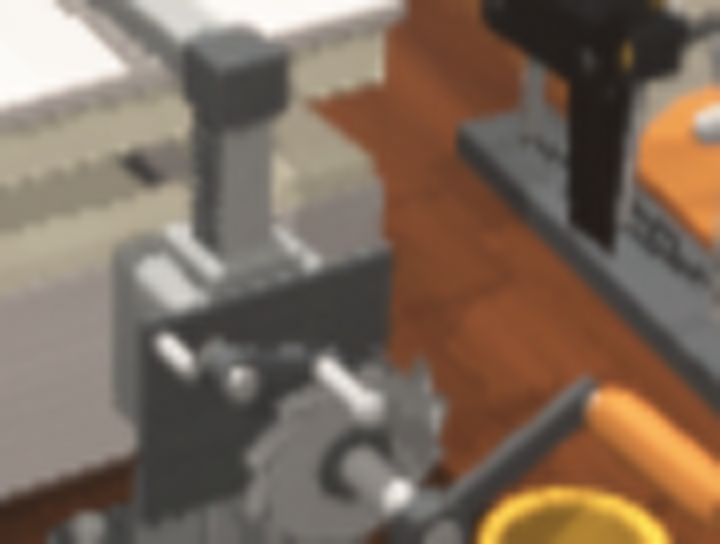

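```bash
python3 - <<'E'
from h import *
s=cam("side")
for u,v in [(342,383),(368,402),(322,366)]:
  print(plane(s,230+u/8,130+v/8,182.4))
st=env.state();M=R.from_euler("xyz",st["tcp_rot"]).as_matrix(); print("jaw",np.degrees(np.arctan2(M[1,1],M[0,1])))
print((np.array([571.6,2.5,260])-st["eef_pos"])/25)
E
```

```text
[572.6323613   9.3602642 182.4      ]
[576.33725547  -6.51837641 182.4       ]
[570.47677328  23.31040959 182.4       ]
jaw 7.217966486347743
[-4.17492315  2.89380922 -0.88013815]
```

>>> apply_moves(
  offset=[
    [-1.5, 1, 0],
    [-3, 2, -0.5],
    [-4.1, 2.95, -1],
    [-4.1, 2.95, -2],
    [-4.1, 2.95, -2.5],
    [-4.1, 2.95, -2.5],
    [-4.1, 2.95, -2.5],
  ],
  yaw=[0, 0, 0, 0, 0, 0, 0],
  jaw=[0.25, 0.25, 0.25, 0.25, 0.25, 0.25, 0.25],
)

```text
t: 8.43
eef_pos: [573.9, 3.6, 219.7]
tcp_rot: [-1.687, 1.56, -3.133]
ft_force: [-0.5, 0.7, -0.9]
opening: 0.385
```

```bash
python3 - <<'E'
from h import *
s=cam("side"); crop(s,"s6",230,120,90,68,8); st=env.state(); print(st["eef_pos"],st["ft_force"],st["opening"])
print((proj(s,st["eef_pos"])-[230,120])*8)
t=cam("top"); crop(t,"t6",195,100,110,85,7)
E
```

```text
[573.87866223   3.63133631 219.87557089] [0.07696882 0.23601997 0.69438091] 0.38062102299988226
[355.73691258 390.40166254]
```

View pics/s6.png

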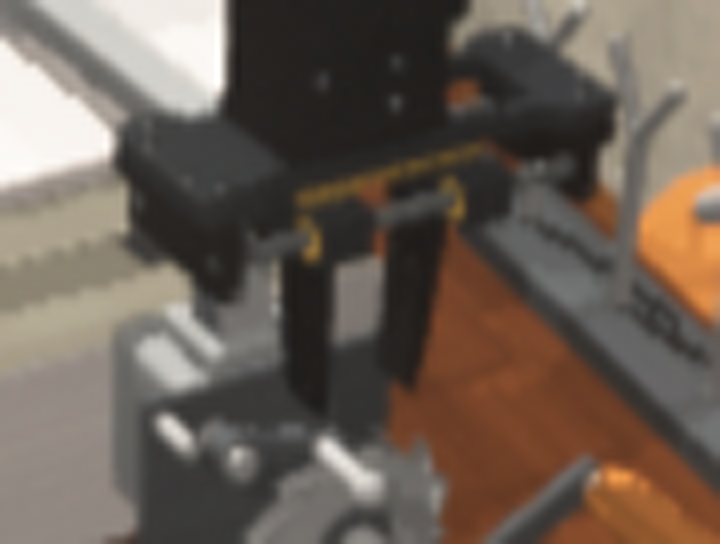

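View pics/t6.png

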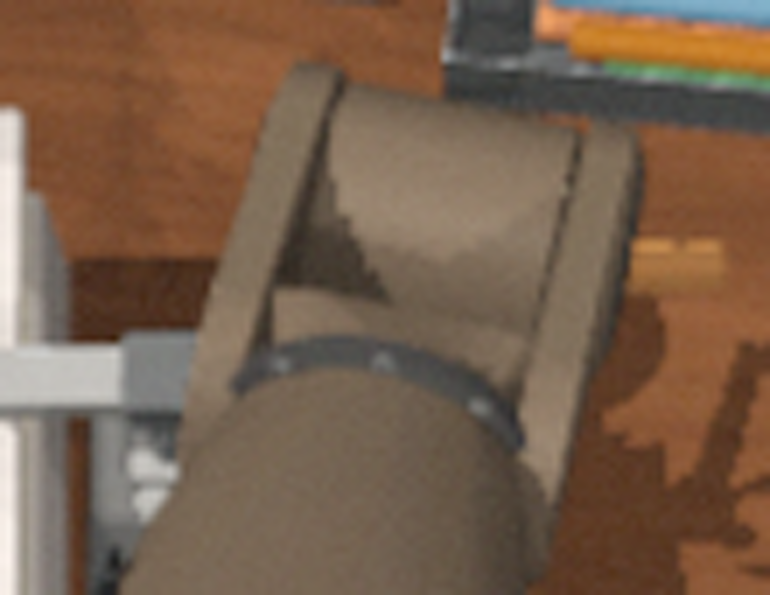

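```bash
python3 - <<'E'
from h import *
s=cam("side")
print((proj(s,[573.9,3.6,182.4])-[230,120])*8)
o,d=ray(s,230+388/8,120+330/8)
for y in (45,50,60): print(o+d*(y-o[1])/d[1])
for y in (30,40): # plate left top corner
  o,d=ray(s,230+145/8,120+405/8); print(o+d*(y-o[1])/d[1])
E
```

```text
[351.20630671 469.89522905]
[608.94262183  45.         215.53455253]
[611.66724669  50.         212.03640131]
[617.11649642  60.         205.04009886]
[495.99258718  30.         216.38455682]
[500.24204936  40.         209.27781618]
```

>>> apply_moves(
  offset=[
    [-0.04, 0.08, -0.7],
    [-0.04, 0.08, -1.4],
    [-0.04, 0.08, -1.9],
    [-0.04, 0.08, -1.9],
    [-0.04, 0.08, -1.9],
  ],
  yaw=[0, 0, 0, 0, 0],
  jaw=[0.25, 0.25, 0.25, 0.25, 0.25],
)

```text
t: 9.2
eef_pos: [573.1, 5.7, 173.0]
tcp_rot: [-1.674, 1.561, -3.119]
ft_force: [0.5, 0.8, -0.4]
opening: 0.375
```

```bash
python3 - <<'E'
from h import *
s=cam("side"); crop(s,"s7",240,140,70,52,11); st=env.state(); print(st["eef_pos"],st["ft_force"],st["opening"])
E
```

```text
[573.07931391   5.68209424 173.12620304] [ 0.07156002 -0.01967539 -0.13604395] 0.3727297950542364
```

View pics/s7.png

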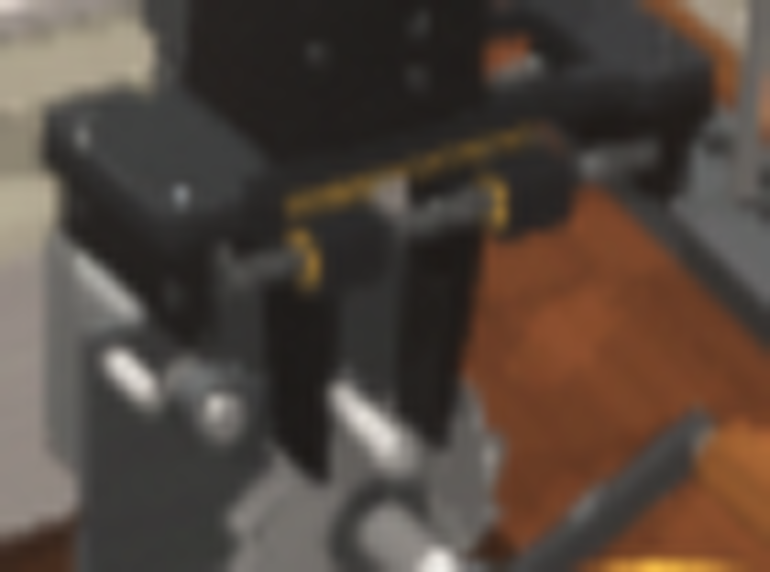

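The pin, from (340,395) to (395,440), sits between the two fingertips. Closing on it now.

>>> apply_moves(
  offset=[
    [0, 0, 0],
    [0, 0, 0],
    [0, 0, 0],
    [0, 0, 0],
    [0, 0, 0],
  ],
  yaw=[0, 0, 0, 0, 0],
  jaw=[1, 1, 1, 1, 1],
)

```text
t: 9.88
eef_pos: [572.2, 5.6, 173.2]
tcp_rot: [-1.66, 1.559, -3.105]
ft_force: [-4.6, -1.3, 4.0]
opening: 0.095
```

>>> apply_moves(
  offset=[
    [0.01, 0, 0.2],
    [0.03, 0, 0.4],
    [0, 0, 0.62],
    [0, 0, 0.62],
  ],
  yaw=[0, 0, 0, 0],
  jaw=[1, 1, 1, 1],
)

```text
t: 10.38
eef_pos: [572.1, 5.6, 189.1]
tcp_rot: [-1.648, 1.559, -3.093]
ft_force: [-1.0, -0.6, -3.8]
opening: 0.097
```

>>> apply_moves(
  offset=[
    [-0.06, 0, 0.22],
    [-0.16, -0.02, 0.45],
    [-0.3, -0.04, 0.65],
    [-0.45, -0.06, 0.83],
    [-0.64, -0.08, 0.98],
    [-0.84, -0.11, 1.11],
    [-0.84, -0.11, 1.11],
  ],
  yaw=[0, 0, 0, 0, 0, 0, 0],
  jaw=[1, 1, 1, 1, 1, 1, 1],
)

```text
t: 11.25
eef_pos: [553.7, 3.0, 219.9]
tcp_rot: [-1.491, 1.569, -2.936]
ft_force: [9.1, 3.8, 8.7]
opening: 0.096
```

```bash
python3 - <<'E'
from h import *
s=cam("side"); crop(s,"s8",240,130,70,52,11); st=env.state(); print(st["eef_pos"],st["ft_force"],st["opening"])
E
```

```text
[553.74325658   3.04804712 219.82604258] [9.60267733 3.19941104 9.34852982] 0.09139347257066957
```

View pics/s8.png

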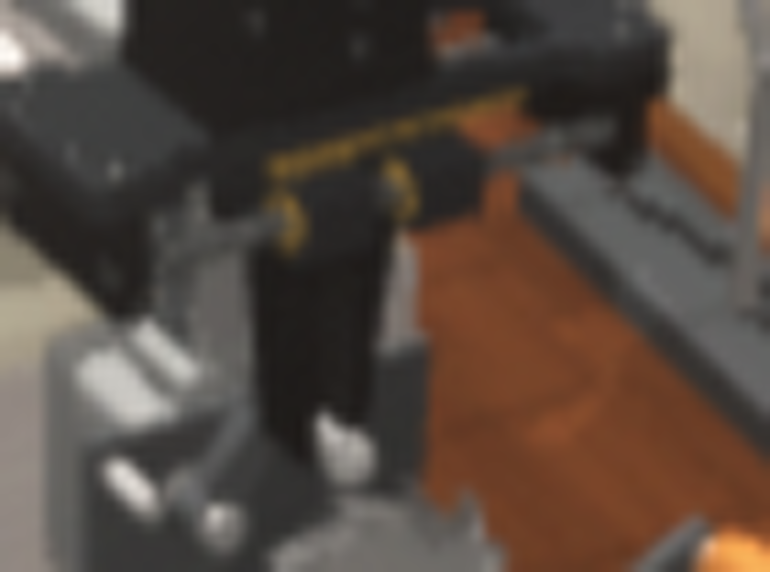

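```bash
python3 - <<'E'
from h import *
s=cam("side"); c=np.array([587.,29.7,130]);yaw=.13
ex=np.array([np.cos(yaw),np.sin(yaw),0]);ey=np.array([-np.sin(yaw),np.cos(yaw),0]);ez=np.array([0,0,1])
for ph in (-.19,.6,.8,.9,1,1.1,1.2,1.57,1.85,2.2):
    q=c-58*ex+60*ez+40*(np.cos(ph)*ex+np.sin(ph)*ez)
    print(ph,((proj(s,q-41*ey)-[240,130])*11).round(),(q-24*ey).round(1))
E
```

```text
-0.19 [399. 567.] [571.5   3.5 182.4]
0.6 [386. 485.] [565.3   2.7 212.6]
0.8 [371. 472.] [560.2   2.  218.7]
0.9 [363. 467.] [557.3   1.6 221.3]
1 [353. 463.] [554.    1.2 223.7]
1.1 [343. 461.] [550.6   0.7 225.6]
1.2 [332. 460.] [5.470e+02 3.000e-01 2.273e+02]
1.57 [289. 466.] [532.6  -1.6 230. ]
1.85 [254. 481.] [521.7  -3.  228.5]
2.2 [215. 513.] [509.3  -4.7 222.3]
```

>>> apply_moves(
  offset=[
    [-0.2, -0.03, 0.0],
    [-0.41, -0.05, 0.04],
    [-0.62, -0.08, 0.08],
    [-0.84, -0.11, 0.1],
    [-1.02, -0.13, 0.09],
    [-1.2, -0.16, 0.07],
    [-1.38, -0.18, 0.03],
    [-1.45, -0.19, 0.01],
    [-1.45, -0.19, 0.01],
  ],
  yaw=[0, 0, 0, 0, 0, 0, 0, 0, 0],
  jaw=[1, 1, 1, 1, 1, 1, 1, 1, 1],
)

```text
t: 12.48
eef_pos: [518.3, -1.4, 221.6]
tcp_rot: [1.376, 1.569, -0.069]
ft_force: [2.9, 3.3, 7.1]
opening: 0.098
```

```bash
python3 - <<'E'
from h import *
s=cam("side"); crop(s,"s9",235,130,70,52,11); st=env.state(); print(st["eef_pos"],st["ft_force"],st["opening"])
E
```

```text
[518.29828083  -1.40499839 221.60910109] [2.77604872 2.96468797 8.33333996] 0.09120057851364984
```

View pics/s9.png

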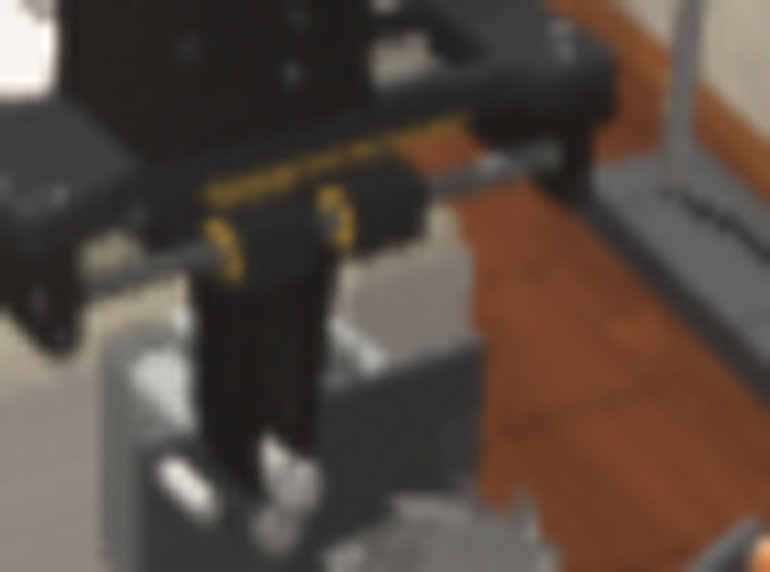

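>>> apply_moves(
  offset=[
    [0, 0, 0],
    [0, 0, 0],
    [0, 0, 0],
    [0, 0, 0.4],
    [0, 0, 1.5],
    [0, 0, 3],
    [0, 0, 3],
    [0, 0, 3],
  ],
  yaw=[0, 0, 0, 0, 0, 0, 0, 0],
  jaw=[0.5, 0.2, 0, 0, 0, -0.5, -1, -1],
)

```text
t: 13.52
eef_pos: [518.0, -1.4, 296.4]
tcp_rot: [1.322, 1.57, -0.123]
ft_force: [0.5, 0.9, 0.4]
opening: 0.758
```

```bash
python3 - <<'E'
from h import *
s=cam("side"); crop(s,"s10",235,130,90,68,8); st=env.state(); print(st["eef_pos"],st["ft_force"],st["opening"])
E
```

```text
[517.88366517  -1.3703379  295.9587865 ] [ 0.23732732 -0.07049084 -0.07073353] 0.8019969728242775
```

View pics/s10.png

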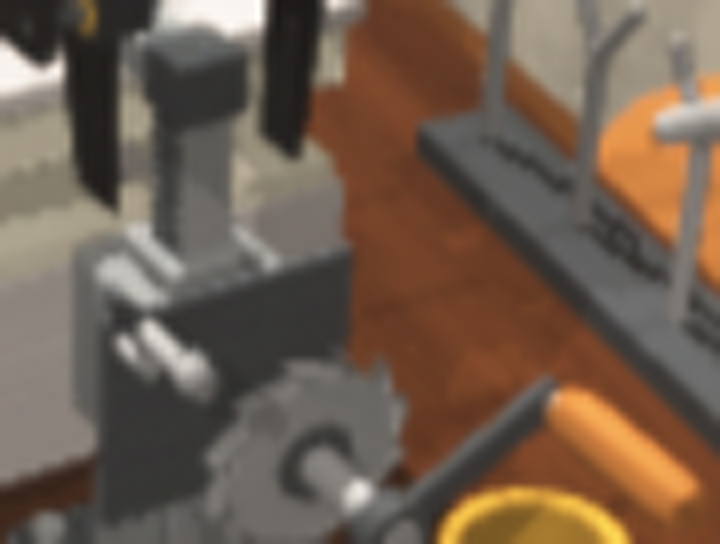

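>>> apply_moves(
  offset=[
    [0.5, -1.2, 0],
    [2, -2.75, 0],
    [4, -2.75, 0],
    [6.3, -2.75, 0],
    [6.3, -2.75, -1.5],
    [6.3, -2.75, -3.5],
    [6.3, -2.75, -5],
    [6.3, -2.75, -5.7],
    [6.3, -2.75, -5.7],
    [6.3, -2.75, -5.7],
  ],
  yaw=[0, 0, 0, 0, 0, 0, 0, 0, 0, 0],
  jaw=[-1, -1, -1, -1, -1, -1, -1, -1, -1, -1],
)

```text
t: 14.82
eef_pos: [676.0, -70.3, 154.9]
tcp_rot: [1.255, 1.569, -0.19]
ft_force: [0.3, -0.0, 0.3]
opening: 1.002
```

>>> apply_moves(
  offset=[
    [0, 0, 0],
    [0, 0, 0],
    [0, 0, 0],
    [0, 0, 0],
    [0, 0, 0],
    [0, 0, 0],
    [0, 0, 0],
  ],
  yaw=[0, 0, 0, 0, 0, 0, 0],
  jaw=[0.3, 1, 1, 1, 1, 1, 1],
)

```text
t: 15.7
eef_pos: [676.0, -70.3, 154.9]
tcp_rot: [1.252, 1.569, -0.193]
ft_force: [0.1, -0.5, 0.3]
opening: 0.319
```

>>> apply_moves(
  offset=[
    [0, 0, 0],
    [0, 0, 0],
    [0, 0, 0],
  ],
  yaw=[0, 0, 0],
  jaw=[1, 1, 1],
)

```text
t: 16.08
eef_pos: [676.3, -70.3, 154.9]
tcp_rot: [1.29, 1.568, -0.156]
ft_force: [2.4, 0.1, -0.9]
opening: 0.247
```

>>> apply_moves(
  offset=[
    [-0.14, -0.02, 0.24],
    [-0.33, -0.04, 0.51],
    [-0.56, -0.07, 0.77],
    [-0.8, -0.11, 1.0],
    [-1.07, -0.14, 1.2],
    [-1.36, -0.18, 1.38],
    [-1.36, -0.18, 1.38],
  ],
  yaw=[0, 0, 0, 0, 0, 0, 0],
  jaw=[1, 1, 1, 1, 1, 1, 1],
)

```text
t: 16.95
eef_pos: [641.1, -74.7, 190.1]
tcp_rot: [1.076, 1.57, -0.37]
ft_force: [-5.5, 2.3, 8.0]
opening: 0.248
```

```bash
python3 - <<'E'
from h import *
s=cam("side"); crop(s,"s11",230,115,110,80,7); st=env.state(); print(st["eef_pos"],st["ft_force"],st["opening"])
E
```

```text
[641.10435917 -74.78469209 190.14555946] [-6.75004457  0.75314019  8.36725475] 0.24559888502250196
```

View pics/s11.png

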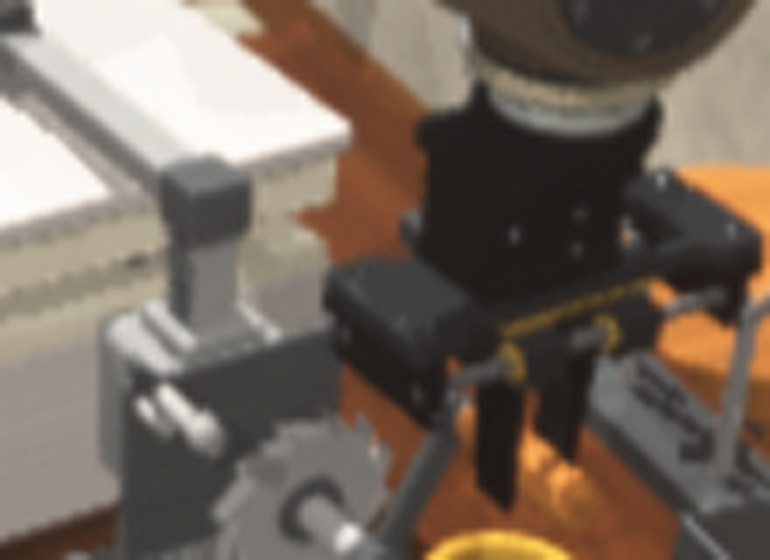

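>>> apply_moves(
  offset=[
    [-0.31, -0.04, 0.14],
    [-0.63, -0.08, 0.25],
    [-0.96, -0.12, 0.33],
    [-1.29, -0.17, 0.37],
    [-1.63, -0.21, 0.38],
    [-1.96, -0.26, 0.36],
    [-2.1, -0.28, 0.34],
    [-2.1, -0.28, 0.34],
    [-2.1, -0.28, 0.34],
  ],
  yaw=[0, 0, 0, 0, 0, 0, 0, 0, 0],
  jaw=[1, 1, 1, 1, 1, 1, 1, 1, 1],
)

```text
t: 18.12
eef_pos: [587.8, -81.5, 198.8]
tcp_rot: [-1.701, 1.569, 3.137]
ft_force: [-3.0, 4.4, 4.8]
opening: 0.246
```

```bash
python3 - <<'E'
from h import *
s=cam("side"); crop(s,"s12",220,105,110,80,7); st=env.state(); print(st["eef_pos"],st["ft_force"],st["opening"])
E
```

```text
[587.85255347 -81.54644784 198.77224925] [-4.03903107  4.60991666  5.43699461] 0.2452178247485608
```

View pics/s12.png

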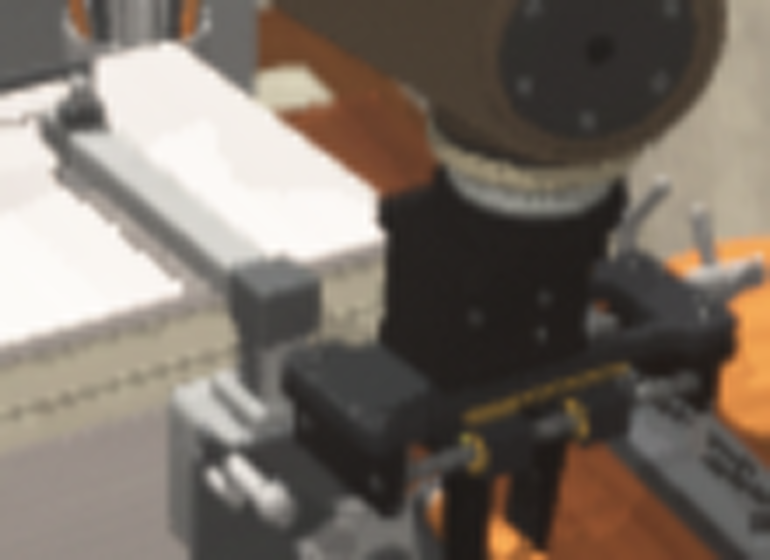

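>>> apply_moves(
  offset=[
    [-0.13, -0.02, -0.03],
    [-0.27, -0.04, -0.06],
    [-0.4, -0.05, -0.09],
    [-0.4, -0.05, -0.09],
  ],
  yaw=[0, 0, 0, 0],
  jaw=[1, 1, 1, 1],
)

```text
t: 18.68
eef_pos: [577.6, -82.8, 196.4]
tcp_rot: [-1.748, 1.569, 3.09]
ft_force: [0.3, 4.0, 2.0]
opening: 0.247
```

>>> apply_moves(
  offset=[
    [-0.1, -0.01, -0.03],
    [-0.2, -0.03, -0.06],
    [-0.2, -0.03, -0.06],
  ],
  yaw=[0, 0, 0],
  jaw=[1, 1, 1],
)

```text
t: 19.05
eef_pos: [572.2, -83.5, 194.7]
tcp_rot: [-1.796, 1.568, 3.042]
ft_force: [0.6, 3.4, -0.6]
opening: 0.246
```

>>> apply_moves(
  offset=[
    [-0.1, -0.01, -0.03],
    [-0.2, -0.03, -0.07],
    [-0.2, -0.03, -0.07],
  ],
  yaw=[0, 0, 0],
  jaw=[1, 1, 1],
)

```text
t: 19.42
eef_pos: [566.9, -84.1, 192.5]
tcp_rot: [-1.865, 1.567, 2.973]
ft_force: [2.3, 4.6, -1.5]
opening: 0.246
```

>>> apply_moves(
  offset=[
    [-0.09, -0.01, -0.04],
    [-0.18, -0.02, -0.09],
    [-0.18, -0.02, -0.09],
  ],
  yaw=[0, 0, 0],
  jaw=[1, 1, 1],
)

```text
t: 19.8
eef_pos: [562.1, -84.7, 190.1]
tcp_rot: [-1.824, 1.566, 3.014]
ft_force: [2.3, 2.2, 0.3]
opening: 0.243
```

>>> apply_moves(
  offset=[
    [-0.09, -0.01, -0.05],
    [-0.18, -0.02, -0.1],
    [-0.18, -0.02, -0.1],
  ],
  yaw=[0, 0, 0],
  jaw=[1, 1, 1],
)

```text
t: 20.18
eef_pos: [557.3, -85.3, 187.4]
tcp_rot: [-1.807, 1.566, 3.031]
ft_force: [2.8, 3.0, -1.1]
opening: 0.244
```

>>> apply_moves(
  offset=[
    [-0.09, -0.01, -0.05],
    [-0.17, -0.02, -0.11],
    [-0.17, -0.02, -0.11],
  ],
  yaw=[0, 0, 0],
  jaw=[1, 1, 1],
)

```text
t: 20.55
eef_pos: [553.4, -85.8, 184.8]
tcp_rot: [-1.816, 1.567, 3.022]
ft_force: [3.7, 4.2, 0.1]
opening: 0.238
```

>>> apply_moves(
  offset=[
    [-0.08, -0.01, -0.06],
    [-0.16, -0.02, -0.12],
    [-0.16, -0.02, -0.12],
  ],
  yaw=[0, 0, 0],
  jaw=[1, 1, 1],
)

```text
t: 20.92
eef_pos: [549.7, -86.3, 182.0]
tcp_rot: [-1.829, 1.568, 3.009]
ft_force: [3.1, 3.9, 1.1]
opening: 0.246
```

>>> apply_moves(
  offset=[
    [-0.08, -0.01, -0.06],
    [-0.16, -0.02, -0.12],
    [-0.16, -0.02, -0.12],
  ],
  yaw=[0, 0, 0],
  jaw=[1, 1, 1],
)

```text
t: 21.3
eef_pos: [547.5, -86.7, 180.1]
tcp_rot: [1.505, 1.568, 0.059]
ft_force: [8.7, 7.3, 5.4]
opening: 0.242
```

```bash
python3 - <<'E'
from h import *
s=cam("side"); crop(s,"s13",180,105,110,80,7); st=env.state(); print(st["eef_pos"],st["ft_force"],st["opening"])
E
```

```text
[547.48444623 -86.63160763 180.07777263] [8.87458317 6.16663635 5.52190642] 0.24160029105107875
```

View pics/s13.png

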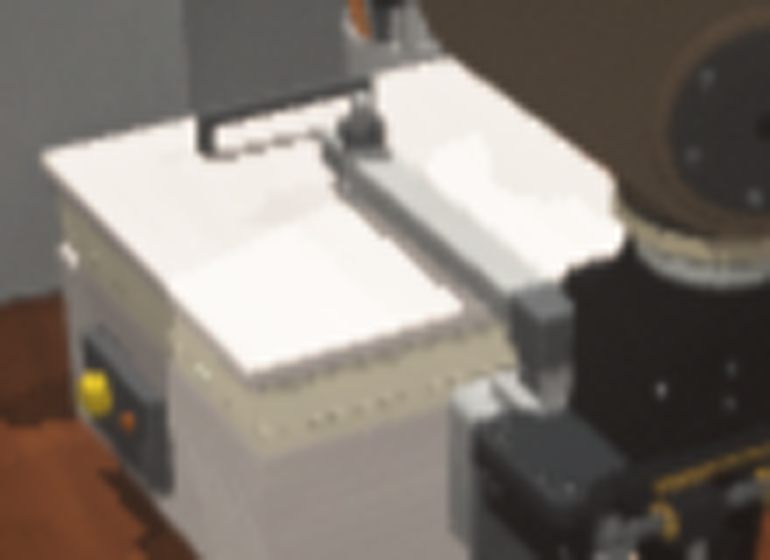

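>>> apply_moves(
  offset=[
    [-0.08, -0.01, -0.06],
    [-0.16, -0.02, -0.12],
    [-0.16, -0.02, -0.12],
    [-0.16, -0.02, -0.12],
  ],
  yaw=[0, 0, 0, 0],
  jaw=[1, 1, 1, 1],
)

```text
t: 21.85
eef_pos: [547.1, -86.8, 179.6]
tcp_rot: [1.415, 1.558, -0.031]
ft_force: [13.5, 10.3, 13.0]
opening: 0.245
```

>>> apply_moves(
  offset=[
    [0.08, 0.01, 0.06],
    [0.15, 0.02, 0.12],
    [0.2, 0.03, 0.16],
    [0.2, 0.03, 0.16],
    [0.2, 0.03, 0.16],
  ],
  yaw=[0, 0, 0, 0, 0],
  jaw=[1, 1, 1, 1, 1],
)

```text
t: 22.48
eef_pos: [550.5, -86.2, 182.5]
tcp_rot: [1.462, 1.563, 0.016]
ft_force: [-5.5, 0.1, -5.2]
opening: 0.246
```

>>> apply_moves(
  offset=[
    [0, 0, 0],
    [0, 0, 0],
    [0, 0, 0],
    [0, 0, 0],
    [0, 0, 0],
    [0, 0, 0],
    [0, 0, 2],
    [0, 0, 4],
    [0, -1, 6],
    [0, -2, 6],
    [0, -2, 6],
  ],
  yaw=[0, 0, 0, 0, 0, 0, 0, 0, 0, 0, 0],
  jaw=[0.5, 0, -0.5, -0.5, -0.5, -0.5, -0.5, -0.5, -0.5, -0.5, -0.5],
)

```text
t: 23.85
eef_pos: [550.3, -137.2, 332.6]
tcp_rot: [1.434, 1.563, -0.014]
ft_force: [0.3, 0.8, -1.1]
opening: 0.751
```

```bash
python3 - <<'E'
from h import *
s=cam("side"); crop(s,"s14",180,105,130,95,6); st=env.state(); print(st["t"],st["eef_pos"],st["ft_force"],st["opening"])
cv2.imwrite("pics/s14full.png",s["frame"][:,:,::-1])
E
```

```text
23.9 [ 550.21867076 -136.33612654  332.10883557] [-0.20367492 -0.32402842 -0.32525882] 0.7499888720793721
```

View pics/s14.png

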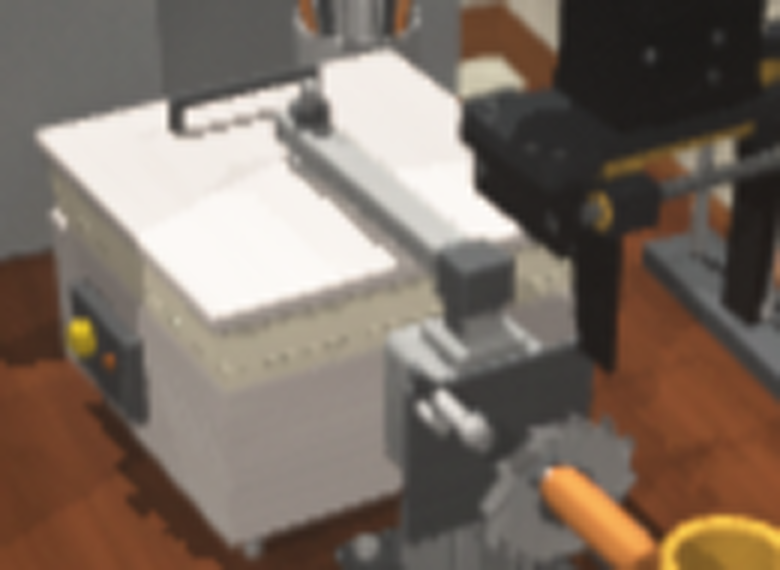

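View pics/s14full.png

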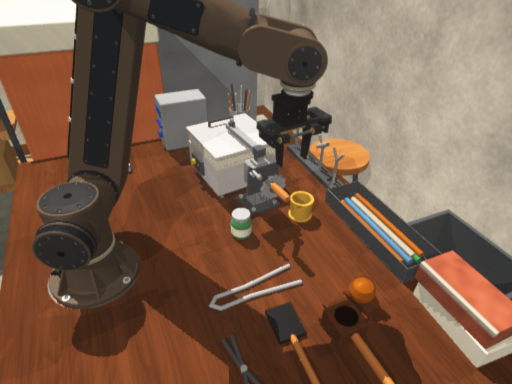

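```bash
python3 - <<'E'
from cell import env
print(env.job_done())
E
```

```text
the job is handed in; nothing more can be done
None
```

The lid is wound down onto the kiln and eased back so it isn't clamped. The pawl is thrown back on its stop, and I handed the job in at about 24 s. The hand-in returned no verdict.

- **Pawl:** I eased the crank up to about +0.27 rad, gripped the finger pin and swung the pawl past upright. In the pictures afterwards it rests on its stop, with the ball within about a pixel of where it should be.
- **Lid:** I wound the crank down until it came up firm at about -1.5 rad. There the grip moved only 0.6 mm more while the tangential force rose to about 18 N, which by the given ratio is roughly 50 N on the lid.
- **Easing back:** I then backed the grip off about 4.5 mm, or 0.05 rad, which is inside the 0.12 rad of play. I released the grip and backed off.
- **Last checks:** The last picture shows the lid down on the kiln and the other things apparently where they were; I did not measure them. The arm is clear, with about 0 N at the wrist.
- **Not confirmed:** I had no reading of the force on the lid, so "resting by its own weight" comes from that 0.05 rad ease-back. The winch angles come from the tool position and the pictures, good to about 0.05 rad. The softer step when the lid first touches was not clear in the force readings; only the firm stop was.

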